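# Probe the plinth's hole and choose the rock base that fits

### The job

Take the depth rod from its stand, lower it gently in the gripper into the hole of the wooden plinth until it touches bottom, and leave it standing there. Then slide the one rock base whose brass post matches the depth you found across the bench, without lifting or tipping it, until it lies wholly on the round orange pad. Leave the other two bases and everything else where they are.

Things in the scene. Friction and masses are not known exactly. Their poses are not given: they have to be found in the camera images.
- plinth: Brown wooden display plinth, 110 x 110 x 85 mm high, fixed. Origin: centre of its underside, z up. A blind hole goes straight down from the middle of its top.
- hole (a point): Centre of the mouth of the plinth's hole, in the plane of its top (85 mm above the bench). The hole is 18 mm wide with a 2.5 mm chamfer and a flat bottom. It is about 30, 46 or 62 mm deep (give or take 1 mm): which of these differs from run to run and must be found by probing.
- stand: Aluminium rod stand, 80 x 80 x 50 mm high, fixed. Origin: centre of its underside. The rod stands upright in a 16 mm hole in its middle, 40 mm deep (the hole's bottom is 10 mm above the bench).
- rod: Depth rod, loose, 120 g, standing upright in the stand: plain steel rod 12 mm thick from its flat tip up to 110 mm, then a round red handle 26 mm thick from 110 to 160 mm above the tip. Origin at the centre of the tip; z runs up along the rod to the handle.
- rod_tip (a point): Centre of the depth rod's flat lower end.
- rod_grip (a point): Middle of the red handle, 135 mm above the tip: the place to grip.
- pad: Flat round pad, 150 mm across, orange with a yellow middle, flush with the bench (it cannot be felt). Origin at its centre.
- rock_short: Grey rock-like round base, upside down on the bench: disc 96 mm across, 14 mm high, then 80 mm across up to 22 mm (rough skin a few mm over that); a 14 mm thick brass post stands up from its middle, 28 mm long (top 50 mm above the bench). Fits the hole about 30 mm deep. Loose, about 250 g, slides when pushed low on its rim. Origin: centre of underside, z up.
- rock_medium: Grey rock-like round base, upside down on the bench: disc 96 mm across, 14 mm high, then 80 mm across up to 22 mm (rough skin a few mm over that); a 14 mm thick brass post stands up from its middle, 44 mm long (top 66 mm above the bench). Fits the hole about 46 mm deep. Loose, about 250 g, slides when pushed low on its rim. Origin: centre of underside, z up.
- rock_long: Grey rock-like round base, upside down on the bench: disc 96 mm across, 14 mm high, then 80 mm across up to 22 mm (rough skin a few mm over that); a 14 mm thick brass post stands up from its middle, 60 mm long (top 82 mm above the bench). Fits the hole about 62 mm deep. Loose, about 250 g, slides when pushed low on its rim. Origin: centre of underside, z up.
- tape: Bystander, to be left alone: a flat blue roll of tape, 84 mm across, 25 mm high, standing on its flat side.
- mug: Bystander, to be left alone: a white mug, 80 mm across, 90 mm high.
- jar: Bystander, to be left alone: an amber glass jar with a white cap, 48 mm across, 55 mm high.
- paint: Bystander, to be left alone: a green paint pot with a white cap, 44 mm across, 70 mm high.
- knife: Bystander, to be left alone: a spatula lying on the bench.

How it is judged (in metres and radians):
On the way, in this order (a step that is already met when the one before it is completed fails the run):
1. the depth rod, held in the gripper, is more than 24 mm down the plinth's hole (horizontal distance between rod_tip and hole below 0.012 m and angle between rod's own z axis and vertical below 0.3 rad and z of rod_tip in the frame of hole below -0.024 m and contact force between the fingers and rod above 0.5 N), for 0.1 s.
2. the rod stands on the bottom of the hole, released and at rest (horizontal distance between rod_tip and hole below 0.012 m and angle between rod's own z axis and vertical below 0.3 rad and contact force between the fingers and rod below 0.1 N and linear speed of rod below 0.02 m/s and (z of rod_tip in the frame of hole between -0.036 and -0.024 m or z of rod_tip in the frame of hole between -0.052 and -0.04 m or z of rod_tip in the frame of hole between -0.068 and -0.056 m)), for 0.2 s.
At the end, for the whole second after the job is handed in: The depth rod stands released at rest on the bottom of the hole (tilt under 0.3 rad); the base whose post matches (28 mm post: 30 mm hole, 44: 46, 60: 62) lies flat and still, centre within 30 mm of the pad's centre; the other two bases are within 20 mm of their starts (horizontal distance between rod_tip and hole below 0.012 m and angle between rod's own z axis and vertical below 0.3 rad and contact force between the fingers and rod below 0.1 N and linear speed of rod below 0.02 m/s and ((z of rod_tip in the frame of hole between -0.036 and -0.024 m and horizontal distance between rock_short and pad below 0.03 m and angle between rock_short's own z axis and vertical below 0.1 rad and linear speed of rock_short below 0.01 m/s and distance of each of rock_medium, rock_long from where it was at the start of the episode below 0.02 m) or (z of rod_tip in the frame of hole between -0.052 and -0.04 m and horizontal distance between rock_medium and pad below 0.03 m and angle between rock_medium's own z axis and vertical below 0.1 rad and linear speed of rock_medium below 0.01 m/s and distance of each of rock_short, rock_long from where it was at the start of the episode below 0.02 m) or (z of rod_tip in the frame of hole between -0.068 and -0.056 m and horizontal distance between rock_long and pad below 0.03 m and angle between rock_long's own z axis and vertical below 0.1 rad and linear speed of rock_long below 0.01 m/s and distance of each of rock_short, rock_medium from where it was at the start of the episode below 0.02 m))); the robot touches nothing.
It fails at once if the rod is dropped or driven fast in the hole (over 0.35 m/s) (horizontal distance between rod_tip and hole below 0.012 m and angle between rod's own z axis and vertical below 0.3 rad and z of rod_tip in the frame of hole below -0.005 m and linear speed of rod above 0.35 m/s).
It fails at once if the rod is jammed against the plinth's top or the hole's sides (over 45 N) (contact force between rod and plinth above 45 N).
It fails at once if a rock base is lifted more than 15 mm or tipped more than 0.3 rad (height (world z) of any of rock_short, rock_medium, rock_long above 0.015 m or angle between any of rock_short, rock_medium, rock_long's own z axis and vertical above 0.3 rad).
It fails at once if a bystander is moved more than 40 mm (distance of any of tape, mug, jar, paint, knife from where it was at the start of the episode above 0.04 m).
It also fails if it takes over 61 s, if anything falls off the work surface, if the arm or the gripper's body presses on something with over 40 N, if the wrist force passes 120 N, or if a joint passes its speed limit or range.

### The arm

A 6-joint arm with a two-finger parallel gripper is mounted at the origin on the work surface. World frame = base frame: x ahead of the robot, y to its left, z up, the work surface at z = 0. Lengths are in mm, angles in rad, forces in N, time in s.
With the tool pointing down it reaches from about 275 to 750 mm from the base axis. Payload 10.2 kg.
Tool frame: the origin (TCP) lies at the centre of the arm's flange, where the gripper is bolted on; the fingertips stand 173 mm ahead of it and the grasp point (between the pads) lies 155 mm ahead of it; z points along the fingers, y is the line along which they close (so a half turn about z gives the same grasp; the last joint's range is limited). The gripper opens to 85 mm and grips with 20 to 120 N. Pads are 22 mm wide; open, the fingers measure 114 mm over their backs; the gripper's body (76 mm by 85 mm) begins 54 mm behind the grasp point. The pads swing forward as they close: fully open they stand 13 mm farther back than shut.
Start: joints at [-1.345, 0.313, 1.498, -0, 1.331, -0.223], TCP at [227.778, -473.022, 404.694] pointing down, gripper open.
Joint ranges: [-2.94, 2.94], [-0.97, 2.17], [0.19, 2.56], [-1.23, 4.37], [0.02, 3.11], [-2.88, 2.88]. Speed limits (rad/s): [2.39, 2.39, 3.01, 3.14, 3.14, 3.14].

### API

Orientations are given as a unit quaternion [w, x, y, z].
In Python, from rig import ctrl gives the robot as it stands.
- The arm moves only by the shell command python3 steer.py 'ROWS' [OPENING] [FORCE]. ROWS is a JSON list of rows, 1 to 8 of them, each an object with the fields sx, sy, sz (the shift in shares of 60 cm (1.0 is 60 cm)), drx, dry, drz (a rotation vector in parts of the range, where 1.0 means pi/2 rad); a field left out counts as zero; each row is the pose to reach, as a shift and turn from the pose commanded when the command began, along the tool's axes at that moment; what a row does not reach only later rows make up. A row lasts 1/10 s, in which the tool goes at most 50 mm and 0.15 rad, less where a joint would pass 70% of its speed; a pose out of reach is approached as far as the arm can. OPENING is the opening from 0.0 (shut) to 1.0 (fully open), set as the command begins (- or left out keeps the last). The fingers move at their own pace and stop on an object; FORCE is the grip in N (left out, the last holds). Time passes only in rows, so rows that do not move let the fingers close. It prints the time, the measured TCP pose, the force, the opening and the grip force at its end. A shift or turn number past 1, either way, is cut back to 1. Input that does not fit is refused with a message, and nothing moves.
- ctrl.sense(): the state, without advancing time (a new reading comes with each control period).
- ctrl.capture(name): name is "scene" or "top" or "wrist"; returns the picture (480x640x3 uint8, red, green, blue); there is no depth.
- ctrl.calibration(name): a dict with "fx", "fy", "cx", "cy" (pixels), "distortion" ([k1, k2, p1, p2, k3] as OpenCV has them; the pictures are not rectified), "position" and "attitude" of the camera in the world. Camera axes: x right, y down, z forward; pixel columns grow to the right and rows downward; lengths in mm; the calibration is good to about 2 mm. A picture is of the moment at which its call begins: read the wrist's pose just before it. calibration takes no time and is no camera call; for the wrist camera it gives the pose at the moment of the call.
- ctrl.finish_job(): hands the job in; it is judged then, once.
The state is a dict: "time_s": time; "joints": joint angles; "dq": joint speeds; "tau": joint torques, N m; "eef_pos": TCP position; "ee_rot": TCP orientation; "force": force on the tool from outside, world axes, zero at the start; "wrist_torque": the same for the moment, N m; "grip_width": opening from 0.0 (shut) to 1.0 (fully open); "grip_force": force on a finger pad.
Only numpy, scipy, OpenCV 4.12 (cv2) and the standard library are available. Lean on these libraries where they do the work, as an engineer would, in place of code of your own. Each camera call takes 0.05 s, during which the arm holds its last target. There are 200 camera calls.

## Working session

There is one attempt and no reset: what is moved stays moved. The work goes in short steps, Python scripts to look and compute and a shell command to move; the robot and the scene stay as the last step left them, time stands still between calls to the robot, and variables do not carry over. Pictures are saved under pics/ and viewed, at most 10 in all, crops included, and the job is handed in when it is done.

```bash
ls; mkdir -p pics
python3 - <<'E'
from rig import ctrl
import cv2
for n in("scene","top"):
    c=ctrl.calibration(n);print(n,c)
    cv2.imwrite(f"pics/{n}0.png",ctrl.capture(n)[:,:,::-1])
s=ctrl.sense();print(s)
E
```

```text
pics
rig.py
steer.py
scene {'fx': 564.6791826471615, 'fy': 564.6791826471615, 'cx': 322.86386266586976, 'cy': 235.70212554591572, 'distortion': array([-0.10849367,  0.        ,  0.        ,  0.        ,  0.        ]), 'position': array([1120.62174903,  429.52835554, 1084.42622352]), 'attitude': array([-0.14290382,  0.43998368,  0.84836617, -0.25742513])}
top {'fx': 457.99855095335965, 'fy': 457.99855095335965, 'cx': 321.8199399466379, 'cy': 230.5563775693325, 'distortion': array([-0.09901144,  0.        ,  0.        ,  0.        ,  0.        ]), 'position': array([ 485.47597777,   61.84980271, 1188.67780603]), 'attitude': array([-0.0312662 ,  0.7090063 , -0.70389274,  0.02945362])}
{'time_s': 0.1, 'joints': array([-1.34539471e+00,  3.13371131e-01,  1.49837712e+00, -1.63697571e-05,
        1.33101612e+00, -2.23401761e-01]), 'dq': array([-0.00032354, -0.00160698, -0.00142216,  0.00096592, -0.00037913,
        0.00136707]), 'tau': array([ 2.46304429e-03, -4.12893641e+01, -2.60144234e+01, -2.52675909e-04,
        2.98333849e-03, -1.15826299e-05]), 'eef_pos': array([ 227.76826687, -472.97120137,  404.19789032]), 'ee_rot': array([-5.85851582e-04,  9.74926819e-01,  2.22524953e-01, -8.53538348e-06]), 'force': array([-0.09565236,  0.21021499,  0.02566258]), 'wrist_torque': array([ 0.04753886, -0.03208373, -0.05732185]), 'grip_force': 0.0, 'grip_width': 0.9972211013700537}
```

View pics/top0.png

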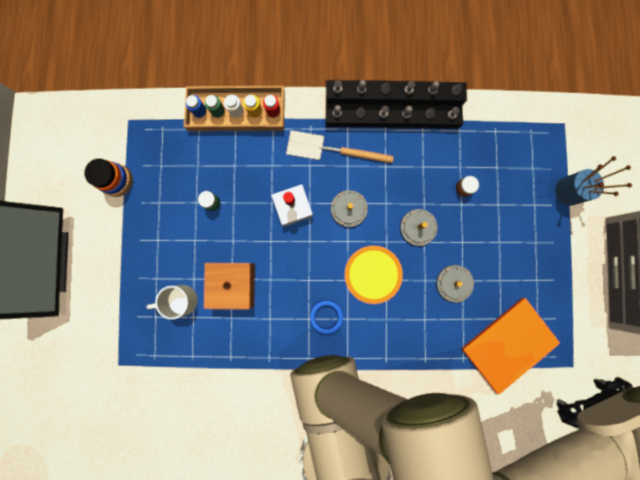

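View pics/scene0.png

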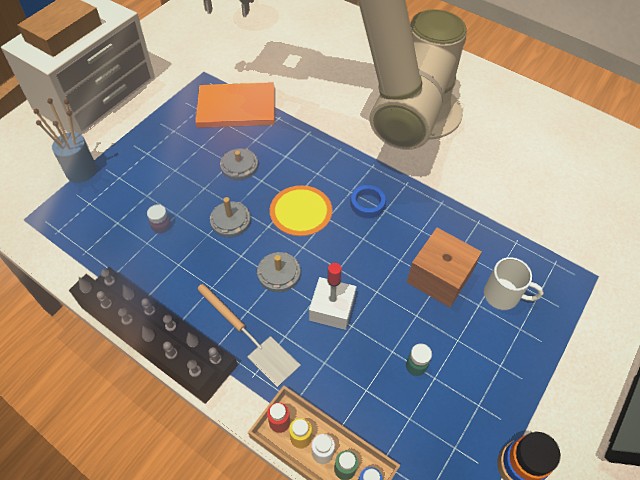

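The top view shows the red handle at (289,198), the hole at (227,286), the pad at (374,275), and the bases at (349,209), (420,227) and (456,284). In the scene view the handle is at (334,272), the hole at (447,258), and the bases at (278,270), (230,217) and (239,162).

```bash
cat > h.py <<'E'
from rig import ctrl
import cv2, numpy as np
from scipy.spatial.transform import Rotation as R
def rot(q): return R.from_quat(np.r_[q[1:],q[0]])
def ray(n,uv,c=None):
    c=c or ctrl.calibration(n)
    K=np.array([[c['fx'],0,c['cx']],[0,c['fy'],c['cy']],[0,0,1]])
    p=cv2.undistortPoints(np.array([[uv]],float),K,c['distortion'])[0,0]
    return c['position'],rot(c['attitude']).apply([p[0],p[1],1])
def onz(n,uv,z,c=None):
    o,d=ray(n,uv,c); return o+d*(z-o[2])/d[2]
def tri(uv1,uv2):
    (o1,d1),(o2,d2)=ray("top",uv1),ray("scene",uv2)
    s,t=np.linalg.lstsq(np.c_[d1,-d2],o2-o1,rcond=None)[0]
    a,b=o1+s*d1,o2+t*d2
    return (a+b)/2,np.linalg.norm(a-b)
def blobs(img,lo,hi,box,amin=6):
    h=cv2.cvtColor(img,cv2.COLOR_RGB2HSV); x0,y0,x1,y1=box
    m=cv2.inRange(h[y0:y1,x0:x1],np.array(lo),np.array(hi))
    k,_,st,ce=cv2.connectedComponentsWithStats(m)
    return [(ce[i]+[x0,y0],st[i][:4]+[x0,y0,0,0],st[i][4]) for i in range(1,k) if st[i][4]>=amin]
def tool():
    s=ctrl.sense(); return s,rot(s['ee_rot'])
E
python3 - <<'E'
from h import *
np.set_printoptions(precision=1,suppress=True)
t=cv2.imread("pics/top0.png")[:,:,::-1];s=cv2.imread("pics/scene0.png")[:,:,::-1]
P=lambda name,l:[print(name,a,b,c) for a,b,c in l]
P("red T",blobs(t,(0,150,60),(6,255,255),(270,180,310,220)))
P("red S",blobs(s,(0,150,60),(6,255,255),(320,255,350,290)))
P("hole T",blobs(t,(0,0,0),(180,255,70),(212,272,242,300)))
P("hole S",blobs(s,(0,0,0),(180,255,90),(435,245,460,270)))
P("pad T",blobs(t,(8,120,120),(35,255,255),(340,240,408,308),200))
P("padyellow T",blobs(t,(26,120,120),(35,255,255),(340,240,408,308),200))
P("padyellow S",blobs(s,(26,120,120),(35,255,255),(265,180,340,240),200))
for b in((330,188,370,230),(398,206,440,248),(436,263,476,305)):
    P("base T",blobs(t,(0,0,50),(180,80,255),b,100)); P("post T",blobs(t,(10,140,100),(28,255,255),b,5))
for b in((255,250,302,292),(208,190,252,238),(218,145,260,182)):
    P("base S",blobs(s,(0,0,50),(180,80,255),b,100)); P("post S",blobs(s,(8,130,80),(28,255,255),b,5))
P("plinth T",blobs(t,(5,100,60),(20,255,255),(198,257,258,316),200))
P("stand T",blobs(t,(0,0,150),(180,50,255),(268,180,318,230),100))
E
```

```text
red T [288.6 198.2] [284 193  10  12] 97
red S [334.4 268.3] [329 263  12  11] 102
hole T [226.4 285.1] [225 284   4   3] 11
pad T [373.2 274.3] [345 246  57  58] 2608
padyellow T [373.2 274.3] [350 251  48  48] 1808
padyellow S [300.4 209.7] [275 190  52  41] 1658
base T [348.8 208.3] [330 190  38  38] 1053
post T [349.8 205.9] [348 203   5   6] 22
base T [418.2 227.2] [400 209  38  37] 1042
post T [423.7 224.5] [421 222   6   6] 24
base T [454.7 283.2] [437 265  37  38] 1071
post T [458.5 283.6] [456 282   6   5] 23
base S [278.8 272.1] [255 250  46  42] 1339
post S [277.1 257.7] [275 255   5   6] 24
base S [229.9 219.2] [208 197  44  41] 1122
post S [225.9 199.6] [224 198   5   4] 17
base S [237.5 162. ] [218 145  42  35] 1116
post S [236.8 152.1] [235 151   5   3] 12
plinth T [228.5 285.5] [204 263  50  46] 2233
stand T [292.  205.3] [272 185  40  40] 889
```

Run:
```python
from h import *
np.set_printoptions(precision=1,suppress=True)
print("pad",onz("top",(373.2,274.3),0),onz("scene",(300.4,209.7),0))
print("hole",onz("top",(226.4,285.1),85),onz("scene",(447,258),85),tri((226.4,285.1),(447,258)))
print("handle top",onz("top",(288.6,198.2),165),tri((288.6,198.2),(334.4,268.3)))
print("stand",onz("top",(292,205.3),50))
for n,b,p,q in(("A",(348.8,208.3),(349.8,205.9),(277.1,256.5)),("B",(418.7,227.2),(423.7,224.5),(225.9,199.6)),("C",(455.2,283.2),(458.5,283.6),(236.8,151.8))):
    print(n,"disc",onz("top",b,14),"post",*tri(p,q))
    for z in (50,66,82): print(z, onz("top",p,z))
for n,p,z in(("mug",(175,301),90),("tape",(326,318),20),("jar",(469,185),55),("paint",(208,200),70)): print(n,onz("top",p,z))
s,r=tool();print(r.as_matrix())
```

```text
pad [475.1 -68.6   0. ] [474.8 -65.5   0. ]
hole [447.  293.9  85. ] [448.3 298.7  85. ] (array([446. , 296.6,  80. ]), np.float64(3.4932630536279836))
handle top [646.5 140.4 165. ] (array([646.4, 141.9, 161.3]), np.float64(2.6972944858694126))
stand [646.6 140.4  50. ]
A disc [644.9  -4.1  14. ] post [643.5  -3.1  65.8] 1.4497516279313696
50 [646.1  -4.6  50. ]
66 [643.8  -3.7  66. ]
82 [641.6  -2.7  82. ]
B disc [ 597.1 -185.3   14. ] post [ 597.2 -183.1   79.9] 1.5505135076878356
50 [ 600.6 -190.4   50. ]
66 [ 599.  -186.9   66. ]
82 [ 597.4 -183.3   82. ]
C disc [ 453.1 -278.9   14. ] post [ 452.9 -275.8   51.6] 1.228580196513163
50 [ 453.1 -276.8   50. ]
66 [ 453.6 -272.1   66. ]
82 [ 454.  -267.3   82. ]
mug [407.3 417.4  90. ]
tape [364.2  53.   20. ]
jar [ 701.6 -306.9   55. ]
paint [655.9 348.3  70. ]
[[ 0.9  0.4 -0. ]
 [ 0.4 -0.9  0. ]
 [ 0.  -0.  -1. ]]
```

Careful with the scale: shifts go in shares of 60 cm and turns go in shares of pi/2 rad. That gives: 320 mm / 600 = 0.5333, 280 mm / 600 = 0.4667, 0.449 rad / 1.5708 = 0.2858.

```bash
python3 steer.py '[{"sx": 0.0667,"sy": -0.0383,"drz": 0.0357},{"sx": 0.1333,"sy": -0.0767,"drz": 0.0713},{"sx": 0.2,"sy": -0.115,"drz": 0.107},{"sx": 0.2667,"sy": -0.1533,"drz": 0.1426},{"sx": 0.3333,"sy": -0.1917,"drz": 0.1783},{"sx": 0.4,"sy": -0.23,"drz": 0.2139},{"sx": 0.4667,"sy": -0.2683,"drz": 0.2496},{"sx": 0.5333,"sy": -0.3067,"drz": 0.2858}]' 1; python3 -c "
from h import *
s,r=tool();print(r.as_matrix().round(4),r.inv().apply(np.array([646.5,140.5,400])-s['eef_pos']))"
```

```text
time_s: 0.9
eef_pos: [436.9, -166.6, 404.6]
ee_rot: [-0.0, 1.0, -0.001, -0.0]
force: [1.1, -0.9, 0.0]
grip_width: 0.998
grip_force: 0.0
[[ 1.0e+00 -2.6e-03 -2.0e-04]
 [-2.6e-03 -1.0e+00  1.0e-04]
 [-2.0e-04 -1.0e-04 -1.0e+00]] [ 208.7593488  -307.65970113    4.59623067]
```

Scaled: -307.6 mm / 600 = -0.5127, -269 mm / 600 = -0.4483.

```bash
python3 steer.py '[{"sx": 0.0433,"sy": -0.0633},{"sx": 0.0867,"sy": -0.1283},{"sx": 0.13,"sy": -0.1917},{"sx": 0.1733,"sy": -0.2567},{"sx": 0.2167,"sy": -0.32},{"sx": 0.2617,"sy": -0.385},{"sx": 0.305,"sy": -0.4483},{"sx": 0.3478,"sy": -0.5127,"sz": 0.0077}]'; python3 steer.py '[{},{}]'; python3 -c "
from h import *
s,r=tool();print(s['eef_pos'],s['force'])
c=ctrl.calibration('wrist');print(c)
cv2.imwrite('pics/w1.png',ctrl.capture('wrist')[:,:,::-1])"
```

```text
time_s: 1.7
eef_pos: [645.8, 141.0, 400.2]
ee_rot: [0.0, 1.0, -0.0, 0.0]
force: [0.6, -0.5, 0.3]
grip_width: 0.999
grip_force: 0.0
time_s: 1.9
eef_pos: [645.2, 139.7, 398.9]
ee_rot: [0.0, 1.0, 0.001, -0.001]
force: [0.8, -0.1, -0.7]
grip_width: 0.998
grip_force: 0.0
[645.16450356 139.74944955 398.86353317] [ 0.77647064 -0.0907521  -0.71651172]
{'fx': 390.524350428545, 'fy': 390.524350428545, 'cx': 322.71085537391906, 'cy': 238.1176653413924, 'distortion': array([-0.03861145,  0.        ,  0.        ,  0.        ,  0.        ]), 'position': array([723.2970445 , 139.59959971, 367.6872756 ]), 'attitude': array([ 0.11077349,  0.69889913, -0.69790758, -0.11042755])}
```

View pics/w1.png

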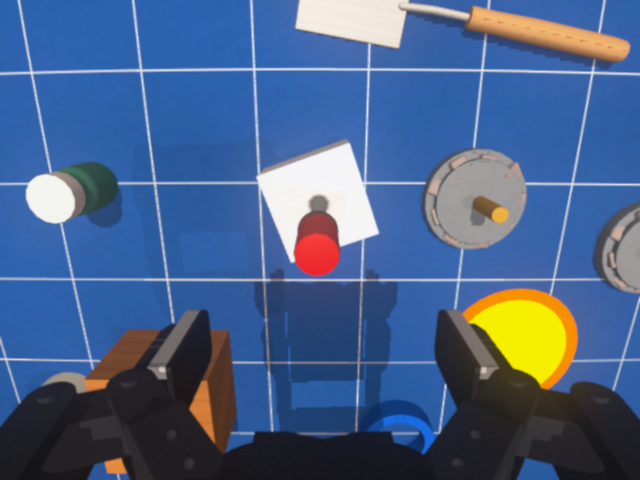

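The wrist view shows the red handle's top face centred at about (317,254), between the open fingers.

Run:
```python
from h import *
np.set_printoptions(precision=1,suppress=True)
w=cv2.imread("pics/w1.png")[:,:,::-1]
for v in (150,180,200,220): print(v,blobs(w,(0,150,v),(8,255,255),(285,195,350,285),50))
m=[b for b in blobs(w,(0,150,200),(8,255,255),(285,195,350,285),50)]
for b in m: x,y,ww,hh=b[1]; print(onz("wrist",(x+ww/2-.5,y+hh/2-.5),170))
c=ctrl.calibration("wrist"); print(onz("wrist",(317,254),170))
s,r=tool();print(s['eef_pos'])
# hole/pad from wrist view
for b in blobs(w,(24,120,120),(35,255,255),(440,280,600,400),500): print("pad",onz("wrist",b[0],0))
```

```text
150 [(array([315.8, 251.5]), array([295, 232,  43,  42]), np.int32(1270))]
180 [(array([315.9, 251.7]), array([295, 233,  43,  41]), np.int32(1255))]
200 [(array([315.9, 252. ]), array([295, 233,  43,  41]), np.int32(1233))]
220 [(array([315.9, 252.3]), array([295, 234,  43,  40]), np.int32(1209))]
[650.3 142.2 170. ]
[649.7 141.6 170. ]
[644.9 138.8 399.7]
pad [491.4 -83.3   0. ]
```

Scaled: 100 mm / 600 = 0.1667, 1.5 mm / 600 = 0.0025.

```bash
python3 steer.py '[{"sx": 0.0025,"sy": -0.0017,"sz": 0.0333},{"sx": 0.0025,"sy": -0.0017,"sz": 0.0667},{"sx": 0.0025,"sy": -0.0017,"sz": 0.1},{"sx": 0.0025,"sy": -0.0017,"sz": 0.1333},{"sx": 0.0025,"sy": -0.0017,"sz": 0.1667}]'; python3 steer.py '[{},{},{},{},{},{}]' 0 40
```

```text
time_s: 2.45
eef_pos: [646.1, 138.7, 300.2]
ee_rot: [0.0, 1.0, -0.001, 0.0]
force: [-0.3, -0.6, 0.1]
grip_width: 0.998
grip_force: 0.0
time_s: 3.05
eef_pos: [646.6, 140.3, 301.5]
ee_rot: [-0.0, 1.0, -0.0, 0.001]
force: [-0.6, 0.6, 5.8]
grip_width: 0.296
grip_force: 39.1
```

Scaled: -125 mm / 600 = -0.2083, -105 mm / 600 = -0.175.

```bash
python3 steer.py '[{"sz": -0.0167},{"sz": -0.0417},{"sz": -0.075},{"sz": -0.1083},{"sz": -0.1417},{"sz": -0.175},{"sz": -0.2083},{"sz": -0.2083}]' 0 40;  python3 -c "
from h import *
s,r=tool();print(s['eef_pos'],r.inv().apply(np.array([447,295,410])-s['eef_pos']))"
```

```text
time_s: 3.85
eef_pos: [646.3, 140.1, 428.3]
ee_rot: [0.0, 1.0, -0.0, 0.003]
force: [-0.4, 0.5, -1.0]
grip_width: 0.295
grip_force: 39.3
[646.32316816 140.14362711 428.27435179] [-199.43803057 -154.82672801   17.24325307]
```

Scaled: -199.5 mm / 600 = -0.3325, -155 mm / 600 = -0.2583.

```bash
python3 steer.py '[{"sx": -0.0417,"sy": -0.0317},{"sx": -0.0833,"sy": -0.065},{"sx": -0.125,"sy": -0.0967},{"sx": -0.1667,"sy": -0.13},{"sx": -0.2083,"sy": -0.1617},{"sx": -0.25,"sy": -0.1933},{"sx": -0.2917,"sy": -0.2267},{"sx": -0.3325,"sy": -0.2583}]'; python3 steer.py '[{},{},{}]';  python3 -c "
from h import *
s,r=tool();print(s['eef_pos'])
a=ctrl.capture('wrist')[:,:,::-1];cv2.imwrite('pics/w2.png',a)
b=ctrl.capture('scene')[:,:,::-1];cv2.imwrite('pics/s2.png',b)
z=cv2.resize(b[120:320,360:560],(560,560),interpolation=2)
o=cv2.resize(a[200:400,220:420],(240,240))
cv2.imwrite('pics/c2.png',z);cv2.imwrite('pics/t2.png',ctrl.capture('top')[:,:,::-1])"
```

```text
time_s: 4.65
eef_pos: [445.8, 295.8, 424.1]
ee_rot: [0.0, 1.0, -0.0, -0.001]
force: [-0.0, 0.7, -0.7]
grip_width: 0.289
grip_force: 39.3
time_s: 4.95
eef_pos: [447.6, 294.7, 424.6]
ee_rot: [0.0, 1.0, -0.0, -0.0]
force: [-0.4, 0.3, -0.8]
grip_width: 0.295
grip_force: 39.4
[447.60267443 294.70368064 424.5530581 ]
```

View pics/w2.png

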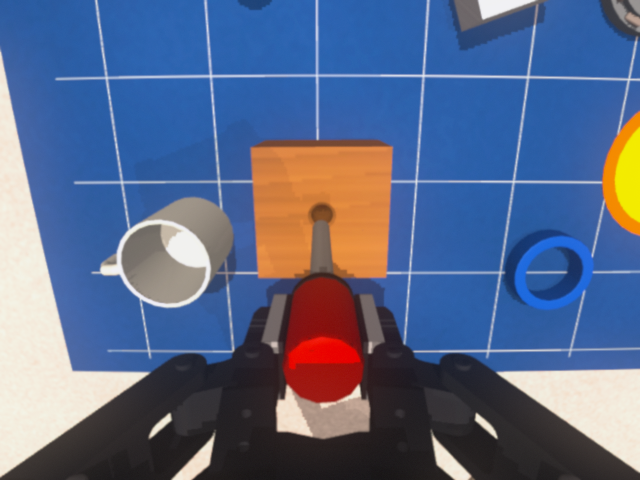

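View pics/c2.png

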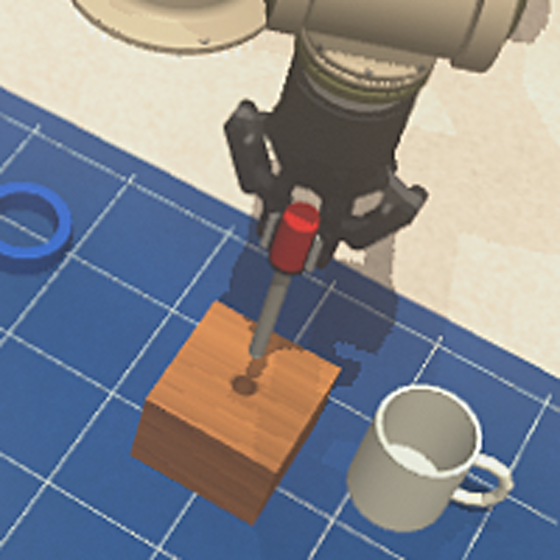

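Run:
```python
from h import *
w=cv2.imread("pics/w2.png")
cv2.imwrite("pics/z2.png",cv2.resize(w[195:245,290:355],(780,600),interpolation=cv2.INTER_CUBIC))
```

```text
(no output)
```

View pics/z2.png

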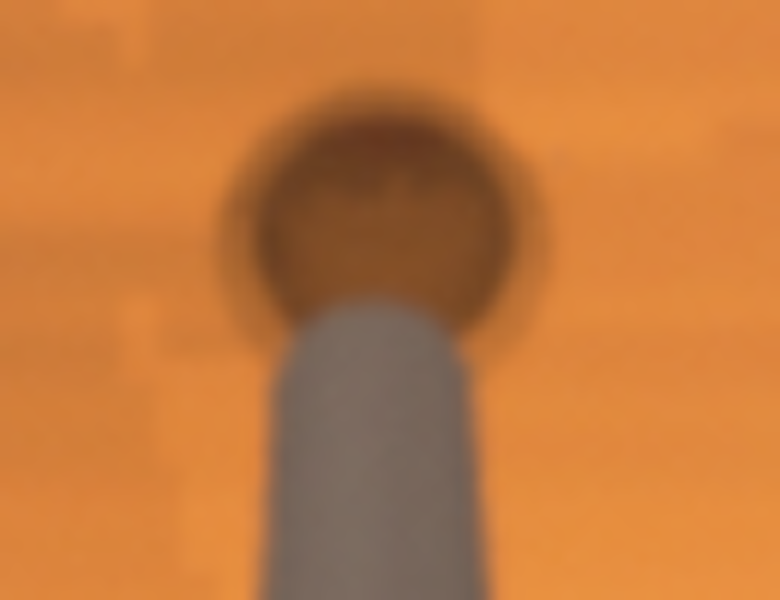

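The zoom shows the hole mouth centred at about (321.5,214.9) in the wrist image and the tip disc at about (320.5,227). In the scene image the tip is at about (452.3,244.5).

Run:
```python
from h import *
np.set_printoptions(precision=1,suppress=True)
print("hole w",onz("wrist",(321.5,214.9),85),"scene",onz("scene",(360+244.5/2.8-.5,120+384.5/2.8-.5),85))
for z in(115,125,135): print(z,"tip w",onz("wrist",(320.5,227.2),z),"scene",onz("scene",(360+259.5/2.8-.5,120+351/2.8-.5),z))
print(tool()[0]['eef_pos'])
# rod axis in wrist: pixel widths / centre along rows
w=cv2.cvtColor(cv2.imread("pics/w2.png"),cv2.COLOR_BGR2HSV)
for y in range(226,272,6):
    x=np.where(w[y,295:350,1]<100)[0]+295; print(y,x.min(),x.max(),x.mean())
```

```text
hole w [446.  295.3  85. ] scene [445.9 297.   85. ]
115 tip w [444.3 296.  115. ] scene [433.5 296.4 115. ]
125 tip w [447.2 295.9 125. ] scene [440.6 297.7 125. ]
135 tip w [450.2 295.9 135. ] scene [447.7 299.1 135. ]
[447.7 294.7 424.8]
226 314 327 320.5
232 313 328 320.5
238 313 328 320.5
244 312 329 320.5
250 312 330 321.0
256 312 330 321.0
262 311 331 321.0
268 311 332 321.5
```

Scaled: 38 mm / 600 = 0.0633, 1.2 mm / 600 = 0.002.

```bash
python3 steer.py '[{"sx": -0.005,"sy": 0.002,"sz": 0.0217},{"sx": -0.005,"sy": 0.002,"sz": 0.0433},{"sx": -0.005,"sy": 0.002,"sz": 0.0633},{"sx": -0.005,"sy": 0.002,"sz": 0.0633},{"sx": -0.005,"sy": 0.002,"sz": 0.0633}]';  python3 -c "
from h import *
s,r=tool();print(s['eef_pos'])
a=ctrl.capture('wrist')[:,:,::-1];cv2.imwrite('pics/w3.png',a)
b=ctrl.capture('scene')[:,:,::-1];cv2.imwrite('pics/s3.png',b)
cv2.imwrite('pics/z3.png',np.hstack([cv2.resize(a[150:240,290:350],(400,600),interpolation=2),cv2.resize(b[220:280,427:467],(400,600),interpolation=2)]))"
```

```text
time_s: 5.6
eef_pos: [444.3, 293.9, 387.3]
ee_rot: [0.0, 1.0, -0.0, 0.0]
force: [0.1, -0.3, -1.0]
grip_width: 0.293
grip_force: 39.4
[444.31180213 293.90064982 387.27209606]
```

View pics/z3.png

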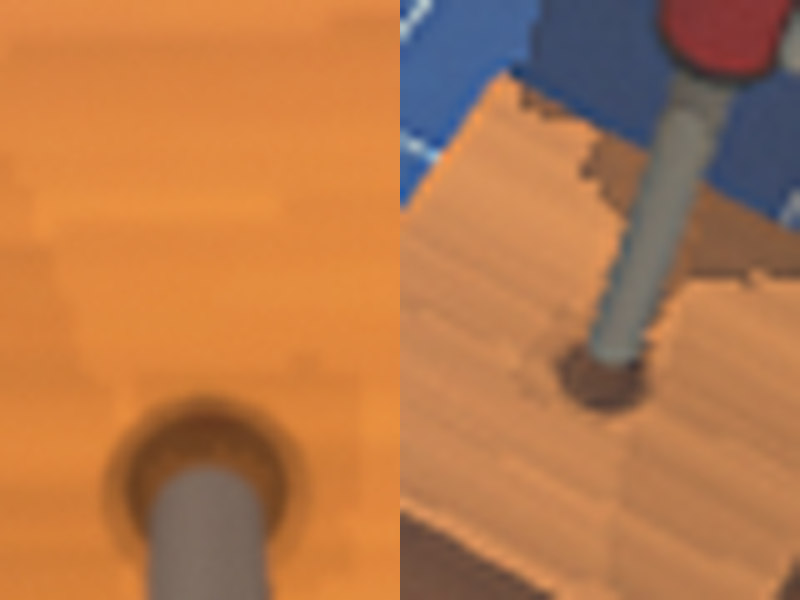

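Left half: hole at about (320.5,223.7) and tip at about (320.4,227.5) in the wrist image. Right half: hole at about (446.7,257.0) and tip at about (448.0,255.0) in the scene image.

Run:
```python
from h import *
np.set_printoptions(precision=1,suppress=True)
print("hole w",onz("wrist",(320.5,223.7),85),"scene",onz("scene",(446.7,257),85))
for z in(94,97,100): print(z,"tip w",onz("wrist",(320.4,227.5),z),"scene",onz("scene",(448,255),z))
```

```text
hole w [446.  295.5  85. ] scene [446.5 297.   85. ]
94 tip w [445.8 295.5  94. ] scene [446.5 298.1  94. ]
97 tip w [446.7 295.5  97. ] scene [448.6 298.5  97. ]
100 tip w [447.5 295.5 100. ] scene [450.6 298.9 100. ]
```

Scaled: 23 mm / 600 = 0.0383, 19 mm / 600 = 0.0317.

```bash
python3 steer.py '[{"sx": -0.0017,"sy": 0.0008,"sz": 0.005},{"sx": -0.0017,"sy": 0.0008,"sz": 0.0117},{"sx": -0.0017,"sy": 0.0008,"sz": 0.0183},{"sx": -0.0017,"sy": 0.0008,"sz": 0.025},{"sx": -0.0017,"sy": 0.0008,"sz": 0.0317},{"sx": -0.0017,"sy": 0.0008,"sz": 0.0383}]'
```

```text
time_s: 6.3
eef_pos: [443.1, 293.5, 363.7]
ee_rot: [0.0, 1.0, -0.0, -0.0]
force: [0.1, 0.3, -0.9]
grip_width: 0.297
grip_force: 39.4
```

Scaled: 14 mm / 600 = 0.0233, 12 mm / 600 = 0.02.

```bash
python3 steer.py '[{"sz": 0.005},{"sz": 0.01},{"sz": 0.015},{"sz": 0.02},{"sz": 0.0233}]'; python3 steer.py '[{"sz": 0.0025},{"sz": 0.005}]'; python3 steer.py '[{"sz": 0.0025},{"sz": 0.005}]';python3 steer.py '[{"sz": 0.0025},{"sz": 0.005}]'
```

```text
time_s: 6.8
eef_pos: [443.0, 293.5, 349.8]
ee_rot: [0.0, 1.0, -0.0, -0.0]
force: [0.7, 0.6, -1.3]
grip_width: 0.293
grip_force: 39.4
time_s: 7.0
eef_pos: [443.1, 293.5, 347.0]
ee_rot: [-0.0, 1.0, -0.0, 0.0]
force: [0.1, -0.2, -1.0]
grip_width: 0.299
grip_force: 39.4
time_s: 7.2
eef_pos: [443.0, 293.5, 344.0]
ee_rot: [-0.0, 1.0, -0.0, 0.0]
force: [-0.9, -0.4, -1.5]
grip_width: 0.292
grip_force: 39.4
time_s: 7.4
eef_pos: [443.1, 293.5, 341.0]
ee_rot: [-0.0, 1.0, -0.0, 0.0]
force: [0.7, 0.4, -1.8]
grip_width: 0.29
grip_force: 39.4
```

Past 30 mm with no contact. Continue gently.

Scaled: 7 mm / 600 = 0.0117, 5 mm / 600 = 0.0083.

```bash
python3 steer.py '[{"sz": 0.0025},{"sz": 0.005},{"sz": 0.0083},{"sz": 0.0117}]'; python3 steer.py '[{"sz": 0.0017},{"sz": 0.0033}]'; python3 steer.py '[{"sz": 0.0017},{"sz": 0.0033}]';python3 steer.py '[{"sz": 0.0017},{"sz": 0.0033}]'
```

```text
time_s: 7.8
eef_pos: [443.0, 293.5, 333.9]
ee_rot: [-0.0, 1.0, -0.0, 0.0]
force: [-0.5, 0.8, -0.5]
grip_width: 0.294
grip_force: 39.4
time_s: 8.0
eef_pos: [443.0, 293.5, 332.0]
ee_rot: [0.0, 1.0, -0.0, -0.0]
force: [0.1, 0.9, -0.9]
grip_width: 0.292
grip_force: 39.4
time_s: 8.2
eef_pos: [443.1, 293.5, 330.0]
ee_rot: [-0.0, 1.0, -0.0, 0.0]
force: [-0.0, 0.3, -1.0]
grip_width: 0.295
grip_force: 39.4
time_s: 8.4
eef_pos: [443.1, 293.5, 328.0]
ee_rot: [-0.0, 1.0, -0.0, 0.0]
force: [-0.5, -0.2, -0.9]
grip_width: 0.294
grip_force: 39.4
```

Scaled: 2 mm / 600 = 0.0033, 1 mm / 600 = 0.0017.

```bash
python3 steer.py '[{"sz": 0.0017},{"sz": 0.0033}]'; python3 steer.py '[{"sz": 0.0017},{"sz": 0.0033}]';python3 steer.py '[{"sz": 0.0025},{"sz": 0.005}]'
```

```text
time_s: 8.6
eef_pos: [443.0, 293.5, 326.0]
ee_rot: [-0.0, 1.0, -0.0, -0.0]
force: [-0.2, 0.4, -1.2]
grip_width: 0.295
grip_force: 39.4
time_s: 8.8
eef_pos: [443.1, 293.5, 324.0]
ee_rot: [0.0, 1.0, -0.0, 0.0]
force: [-0.3, -0.5, -0.8]
grip_width: 0.29
grip_force: 39.4
time_s: 9.0
eef_pos: [443.0, 293.5, 321.0]
ee_rot: [0.0, 1.0, -0.0, -0.0]
force: [-0.4, -0.2, -1.6]
grip_width: 0.294
grip_force: 39.4
```

Scaled: 4.5 mm / 600 = 0.0075, 3 mm / 600 = 0.005.

```bash
python3 steer.py '[{"sz": 0.0025},{"sz": 0.005},{"sz": 0.0075}]'; for i in 1; do :; done; python3 steer.py '[{"sz": 0.0017},{"sz": 0.0017}]'; python3 steer.py '[{"sz": 0.0017},{"sz": 0.0017}]'; python3 steer.py '[{"sz": 0.0017},{"sz": 0.0017}]'
```

```text
time_s: 9.3
eef_pos: [443.1, 293.5, 316.5]
ee_rot: [-0.0, 1.0, -0.0, 0.0]
force: [-0.8, -0.1, -2.2]
grip_width: 0.291
grip_force: 39.4
time_s: 9.5
eef_pos: [443.0, 293.5, 315.4]
ee_rot: [0.0, 1.0, -0.0, -0.0]
force: [0.1, 0.4, -2.1]
grip_width: 0.294
grip_force: 39.4
time_s: 9.7
eef_pos: [443.0, 293.5, 314.5]
ee_rot: [0.0, 1.0, -0.0, -0.0]
force: [-0.6, 0.1, -0.7]
grip_width: 0.296
grip_force: 39.4
time_s: 9.9
eef_pos: [443.0, 293.5, 313.5]
ee_rot: [0.0, 1.0, -0.0, -0.0]
force: [-0.2, -0.6, -2.2]
grip_width: 0.289
grip_force: 39.4
```

Scaled: 0.7 mm / 600 = 0.0012.

```bash
python3 steer.py '[{"sz": 0.0012},{"sz": 0.0012}]'; python3 steer.py '[{"sz": 0.0012},{"sz": 0.0012}]';python3 steer.py '[{"sz": 0.0012},{"sz": 0.0012}]'
```

```text
time_s: 10.1
eef_pos: [443.0, 293.5, 312.8]
ee_rot: [0.0, 1.0, -0.0, -0.0]
force: [-0.2, 0.3, -0.6]
grip_width: 0.292
grip_force: 39.4
time_s: 10.3
eef_pos: [443.1, 293.5, 312.4]
ee_rot: [-0.0, 1.0, -0.0, 0.0]
force: [0.1, -0.9, 1.1]
grip_width: 0.297
grip_force: 39.7
time_s: 10.5
eef_pos: [443.2, 293.5, 312.4]
ee_rot: [-0.0, 1.0, -0.0, 0.001]
force: [-0.7, -1.3, 6.2]
grip_width: 0.295
grip_force: 40.2
```

Bottom contact is at TCP z = 312.4, so the hole is 62 mm deep and the matching base is rock_long (B). Release the rod.

Scaled: -0.7 mm / 600 = -0.0012.

```bash
python3 steer.py '[{"sz": -0.0012},{"sz": -0.0012},{"sz": -0.0012},{"sz": -0.0012},{"sz": -0.0012},{"sz": -0.0012}]' 1; python3 steer.py '[{"sz": -0.0167},{"sz": -0.05},{"sz": -0.0917},{"sz": -0.1333},{"sz": -0.175},{"sz": -0.2083},{"sz": -0.2083}]'
python3 - <<'E'
from h import *
np.set_printoptions(precision=1,suppress=True)
w=ctrl.capture("wrist"); cv2.imwrite("pics/w4.png",w[:,:,::-1])
for b in blobs(w,(0,150,100),(8,255,255),(200,100,450,400),100): print(b,onz("wrist",b[0],183-85+85-10))
s=ctrl.capture("scene")
for b in blobs(s,(0,150,60),(6,255,255),(420,180,480,290),20): print(b,onz("scene",b[0],163))
E
```

```text
time_s: 11.1
eef_pos: [443.0, 293.5, 312.1]
ee_rot: [0.0, 1.0, -0.0, -0.0]
force: [-0.5, -1.0, 1.4]
grip_width: 0.998
grip_force: 0.0
time_s: 11.8
eef_pos: [442.9, 293.5, 440.4]
ee_rot: [-0.001, 1.0, -0.0, 0.003]
force: [-0.1, -0.1, -0.9]
grip_width: 1.002
grip_force: 0.0
(array([321.4, 234.4]), array([301, 207,  41,  55]), np.int32(1767)) [448.5 294.3 173. ]
(array([454.8, 235.2]), array([449, 226,  13,  22]), np.int32(175)) [443.7 296.6 163. ]
```

Scaled: 266 mm / 600 = 0.4433, 233 mm / 600 = 0.3883, 0.384 rad / 1.5708 = 0.2445.

```bash
python3 steer.py '[{"sx": 0.0217,"sy": 0.0567,"drz": 0.0306},{"sx": 0.0433,"sy": 0.1117,"drz": 0.0611},{"sx": 0.0667,"sy": 0.1667,"drz": 0.0917},{"sx": 0.0883,"sy": 0.2217,"drz": 0.1222},{"sx": 0.11,"sy": 0.2783,"drz": 0.1528},{"sx": 0.1333,"sy": 0.3333,"drz": 0.1833},{"sx": 0.155,"sy": 0.3883,"drz": 0.2139},{"sx": 0.1767,"sy": 0.4433,"drz": 0.2445}]' 0.5;  python3 -c "
from h import *
s,r=tool();print(s['eef_pos'],r.inv().apply(np.array([654.8,-238.9,400])-s['eef_pos']))
print(np.arctan2(r.as_matrix()[1,0],r.as_matrix()[0,0]))"
```

```text
time_s: 12.7
eef_pos: [549.3, 26.0, 435.8]
ee_rot: [0.0, 0.981, -0.192, -0.001]
force: [0.3, 1.2, 0.2]
grip_width: 0.501
grip_force: 0.0
[549.31402001  26.00449465 435.83401708] [197.60685908 205.61885254  35.47078745]
-0.38632043356707263
```

Scaled: 205.6 mm / 600 = 0.3427, 197.5 mm / 600 = 0.3292, 0.378 rad / 1.5708 = 0.2406.

```bash
python3 steer.py '[{"sx": 0.0417,"sy": 0.0433,"sz": 0.0067,"drz": 0.0306},{"sx": 0.0833,"sy": 0.0867,"sz": 0.015,"drz": 0.0611},{"sx": 0.1233,"sy": 0.1283,"sz": 0.0217,"drz": 0.0917},{"sx": 0.165,"sy": 0.1717,"sz": 0.03,"drz": 0.121},{"sx": 0.2067,"sy": 0.215,"sz": 0.0367,"drz": 0.1528},{"sx": 0.2467,"sy": 0.2567,"sz": 0.045,"drz": 0.1814},{"sx": 0.2883,"sy": 0.3,"sz": 0.0517,"drz": 0.2101},{"sx": 0.3292,"sy": 0.3427,"sz": 0.0592,"drz": 0.2406}]'; python3 steer.py '[{},{}]'
python3 - <<'E'
from h import *
np.set_printoptions(precision=1,suppress=True)
s,r=tool();print(s['eef_pos'],r.inv().apply(np.array([654.8,-238.9,220])-s['eef_pos']))
print(np.arctan2(r.as_matrix()[1,0],r.as_matrix()[0,0]))
w=ctrl.capture("wrist"); 
t=ctrl.capture("top"); 
cv2.imwrite("pics/v5.png",np.hstack([cv2.resize(w,(400,300)),cv2.resize(t,(400,300))])[:,:,::-1]);cv2.imwrite("pics/w5.png",w[:,:,::-1])
E
```

```text
time_s: 13.5
eef_pos: [655.4, -238.6, 399.8]
ee_rot: [-0.0, 0.928, -0.373, -0.001]
force: [0.5, 0.2, 0.2]
grip_width: 0.498
grip_force: 0.0
time_s: 13.7
eef_pos: [655.1, -237.6, 399.7]
ee_rot: [-0.0, 0.928, -0.372, -0.001]
force: [-0.2, 0.2, 0.7]
grip_width: 0.501
grip_force: 0.0
[ 655.1 -237.6  399.7] [  1.2   1.  179.7]
-0.7626723699141735
```

View pics/v5.png

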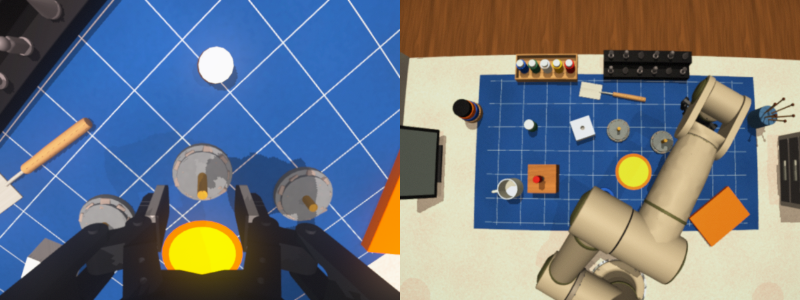

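Wrist view (left half): the long base and the pad are lined up with the gripper axis at about x = 325 (full size), and the fingers are behind the base. The top view (right half) shows the red rod standing in the plinth.

```bash
python3 - <<'E'
from h import *
np.set_printoptions(precision=1,suppress=True)
w=cv2.imread("pics/w5.png")[:,:,::-1]
for b in blobs(w,(10,140,100),(25,255,255),(280,240,360,330),20): x,y,ww,hh=b[1];print(b,onz("wrist",(x+ww/2-.5,y+hh-6.5),80))
E
python3 steer.py '[{"sz": 0.0667},{"sz": 0.1333},{"sz": 0.2},{"sz": 0.2667},{"sz": 0.3},{"sz": 0.325},{"sz": 0.325}]'; python3 steer.py '[{"sz": 0.0133},{"sz": 0.0267},{"sz": 0.0367},{"sz": 0.045},{"sz": 0.045}]'; python3 -c "
from h import *
s,r=tool();print(s['eef_pos'],r.inv().apply(np.array([475,-67,176])-s['eef_pos']),s['force'])"
```

```text
(array([320.8, 284.4]), array([318, 278,   9,  19]), np.int32(79)) [ 611.2 -194.5   80. ]
(array([323.6, 310.4]), array([316, 302,  16,  17]), np.int32(207)) [ 595.7 -181.5   80. ]
time_s: 14.5
eef_pos: [654.8, -236.3, 205.3]
ee_rot: [-0.0, 0.928, -0.371, -0.001]
force: [-0.2, 0.2, 0.6]
grip_width: 0.502
grip_force: 0.0
time_s: 15.0
eef_pos: [654.9, -237.1, 178.9]
ee_rot: [-0.0, 0.928, -0.372, -0.001]
force: [0.4, 0.6, -0.2]
grip_width: 0.5
grip_force: 0.0
[ 654.8882272  -237.1305871   178.93911797] [-247.59072668    1.16617049    3.20959092] [ 0.35691304  0.57789656 -0.19540767]
```

Scaled: -46 mm / 600 = -0.0767, -40 mm / 600 = -0.0667.

```bash
python3 steer.py '[{"sx": -0.0133,"sz": 0.0033},{"sx": -0.0267,"sz": 0.0033},{"sx": -0.0367,"sz": 0.0033},{"sx": -0.0467,"sz": 0.0033},{"sx": -0.0567,"sz": 0.0033},{"sx": -0.0667,"sz": 0.0033},{"sx": -0.0767,"sz": 0.0033}]'
python3 - <<'E'
from h import *
np.set_printoptions(precision=1,suppress=True)
s=ctrl.capture("scene"); cv2.imwrite("pics/s6.png",s[:,:,::-1]);w=ctrl.capture("wrist")
cv2.imwrite("pics/v6.png",np.hstack([cv2.resize(w,(400,300)),cv2.resize(s[90:300,150:430],(400,300))])[:,:,::-1])
E
```

```text
time_s: 15.7
eef_pos: [621.5, -205.2, 178.0]
ee_rot: [0.0, 0.928, -0.372, 0.0]
force: [1.9, -0.6, 0.8]
grip_width: 0.505
grip_force: 0.8
```

View pics/v6.png

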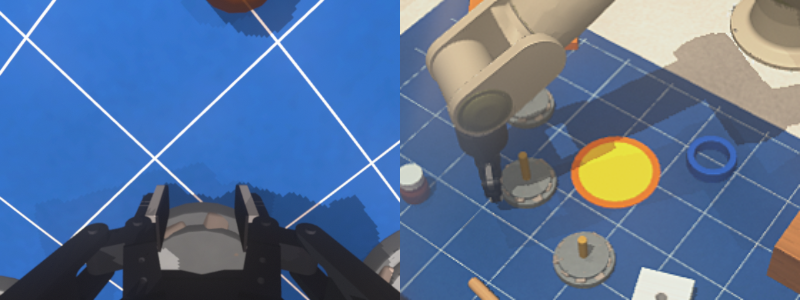

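Left (wrist): the two fingers cradle the base's rim. Right (scene crop): the long base stands upright beside the pad, with its post at crop (524,155).

Scaled: -95 mm / 600 = -0.1583, -86 mm / 600 = -0.1433.

```bash
python3 steer.py '[{"sx": -0.0167,"sy": 0.0008},{"sx": -0.0383,"sy": 0.0008},{"sx": -0.06,"sy": 0.0008},{"sx": -0.0817,"sy": 0.0008},{"sx": -0.1033,"sy": 0.0008},{"sx": -0.125,"sy": 0.0008},{"sx": -0.1433,"sy": 0.0008},{"sx": -0.1583,"sy": 0.0008}]'
cat > m.py <<'E'
from h import *
np.set_printoptions(precision=1,suppress=True)
s=ctrl.capture("scene"); cv2.imwrite("pics/s7.png",s[:,:,::-1])
for b in blobs(s,(8,130,80),(24,255,255),(200,140,330,280),8): print(b,onz("scene",b[0],79))
st,r=tool(); print(st['eef_pos'],st['force'],"to pad",r.inv().apply(np.array([475,-67,176])-st['eef_pos']))
E
python3 m.py
```

```text
time_s: 16.6
eef_pos: [552.4, -139.9, 177.8]
ee_rot: [0.0, 0.928, -0.372, 0.0]
force: [1.0, -2.0, 0.2]
grip_width: 0.496
grip_force: 0.7
(array([306.4, 205.8]), array([275, 186,  55,  50]), np.int32(857)) [505.2 -25.   79. ]
(array([277.1, 257.8]), array([275, 255,   5,   6]), np.int32(23)) [651.9   5.1  79. ]
[ 551.7 -139.1  177.5] [0.1 1.2 0.5] to pad [-105.3    0.8    1.7]
```

Scaled: -50 mm / 600 = -0.0833, -48 mm / 600 = -0.08.

```bash
python3 steer.py '[{"sx": -0.0167,"sy": 0.0008},{"sx": -0.0333,"sy": 0.0008},{"sx": -0.0483,"sy": 0.0008},{"sx": -0.0617,"sy": 0.0008},{"sx": -0.0717,"sy": 0.0008},{"sx": -0.08,"sy": 0.0008},{"sx": -0.0833,"sy": 0.0008}]'; python3 steer.py '[{"sx": 0.005},{"sx": 0.0167},{"sx": 0.05},{"sx": 0.1},{"sx": 0.1333,"sz": -0.0333},{"sx": 0.1333,"sz": -0.1},{"sx": 0.1333,"sz": -0.1833},{"sx": 0.1333,"sz": -0.2667}]';python3 steer.py '[{"sx": 0.0667,"sy": 0.0167},{"sx": 0.1333,"sy": 0.0333},{"sx": 0.1833,"sy": 0.05},{"sx": 0.1833,"sy": 0.05}]'
python3 - <<'E'
from h import *
s=ctrl.capture("scene");t=ctrl.capture("top");cv2.imwrite("pics/t8.png",t[:,:,::-1]);cv2.imwrite("pics/s8.png",s[:,:,::-1])
cv2.imwrite("pics/v8.png",np.hstack([cv2.resize(s[110:310,180:480],(450,300)),cv2.resize(t[180:330,170:340+10],(350,300))])[:,:,::-1])
E
```

```text
time_s: 17.35
eef_pos: [515.9, -105.7, 177.7]
ee_rot: [0.0, 0.928, -0.372, -0.0]
force: [1.0, -0.9, -0.4]
grip_width: 0.5
grip_force: 0.8
time_s: 18.15
eef_pos: [574.1, -161.7, 339.2]
ee_rot: [-0.0, 0.928, -0.372, -0.001]
force: [0.7, -0.7, 0.2]
grip_width: 0.499
grip_force: 0.0
time_s: 18.55
eef_pos: [633.5, -262.6, 336.4]
ee_rot: [0.0, 0.928, -0.373, -0.0]
force: [0.2, 0.1, -0.3]
grip_width: 0.499
grip_force: 0.0
```

View pics/v8.png

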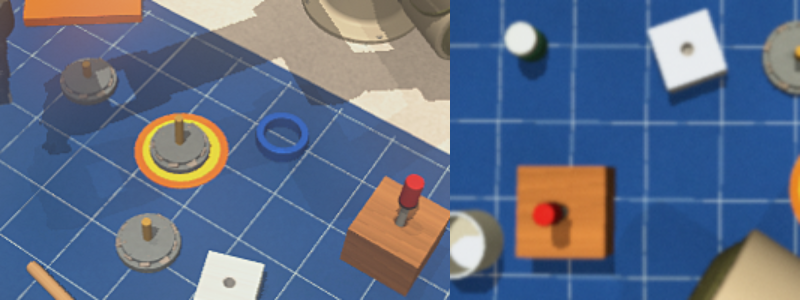

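The scene crop shows the base upright and central on the pad, with the orange ring visible all round it (post top at crop (179,122)). The rod stands in the plinth and the other bases are unmoved. One numeric check, then hand in.

Run:
```python
from h import *
p=onz("scene",(180+179/1.5-.5,110+122/1.5-.5),81)[:2]; d=np.hypot(*(p-[475,-66])); print(p,d)
if d<22: print(ctrl.finish_job())
```

```text
[481.87572401 -63.05283608] 7.480732303981558
the job is handed in; nothing more can be done
None
```

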